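Seat the thread comb in the fruit-press spindle

TASK

Check the thread of the fruit-press spindle lying in its wooden cradle on the kitchen counter: take the comb leaf with the four big teeth by its grip, lay it on the cradle's ledge and feel its teeth into the thread until it sits fully home, square to the spindle and flat, then press it home lightly for about a second to prove it is seated. Be gentle, never pushing harder than about 2.5 kg against the thread, then let go and leave the leaf sitting in the thread; leave the fine-toothed leaf, the pepper mill and the jar where they are.

Things in the scene. Friction and masses are not known exactly. Their poses are not given: they have to be found in the camera images.
- leaf: The comb leaf to use: dark steel plate 8 mm thick, 56 mm along its y, 45 mm along its x (-25 to +20 mm), with 4 big teeth on the +x edge and an upright wooden grip on top. Origin: centre of the underside, z up. Starts flat on the counter, teeth roughly away from the robot. 120 to 220 g. The other leaf looks alike but has finer teeth, and the two swap places.
- leaf_grip (a point): Centre of the wooden grip, 36 mm above the leaf's underside at leaf x = -10, y = 0 mm, a good place for the TCP. The grip is 24 mm (leaf x) by 20 mm (leaf y), from 8 to 53 mm above the underside. Close the fingers along leaf y: in use the spindle stands close on the +x side.
- leaf_tip (a point): Middle of the line through the tooth tips, half way up the plate: leaf x = 26.5, y = 0, z = 4 mm. Teeth: 12 mm pitch, at leaf y = -18, -6, 6, 18 mm, 6.5 mm long, tapering from 6.3 mm wide at the plate to 3 mm at the tips. Axes as the leaf's.
- cradle: Fixed wooden cradle, base board 18 mm thick, 165 by 270 mm. Flat ledge on the robot's side, its top 36 mm above the counter, x = -105 to -20 mm, y = -76 to 76 mm. Origin on the counter under the spindle's middle; x from ledge to spindle, y along the spindle, z up. Two saddles 54 mm high hold the spindle at y = -118 to -94 and 94 to 118 mm.
- spindle: Steel press screw in the cradle, fixed. Origin on its axis, midway between the saddles, 40 mm above the counter: level with mid-plate of a leaf on the ledge; axes as the cradle's. Thread from y = -60 to 60 mm at least: ridges square to the axis, 12 mm pitch, 36 mm across crests, 24 mm across roots, crests 5 mm wide, grooves 7 mm wide at the mouth, 3.8 mm at the bottom.
- root (a point): Point on the spindle's root surface facing the ledge, at spindle x = -12, y = 0, z = 0 mm: how far the tooth tips go when fully home; on the crests they stop 6 mm earlier (x = -18). It does NOT mark a groove: the thread is shifted along y by up to 6 mm either way each time, so the grooves must be felt for or seen.
- fine_leaf: Another comb leaf of the same plate and grip but with seven small 3 mm teeth at 7 mm pitch, the wrong one; it lies near the first (the two swap places). Origin: centre of the underside. Leave alone.
- mill: Wooden pepper mill, 60 mm across the foot, 150 mm high; origin under its centre. Leave alone.
- jar: White ceramic jar with a wooden lid, 100 mm across, 120 mm high; origin under its centre. Leave alone.

How it is judged:
By the outcome, as a careful person would: the job done as asked, in the order asked, and still so for the second after the job is handed in, with the robot touching nothing.
It also fails if it takes over 58 s, if anything falls off the work surface, if the arm or the gripper's body presses on something with over 40 N, if the wrist force passes 120 N, or if a joint passes its speed limit or range.

ROBOT

A 7-joint arm with a two-finger parallel gripper is mounted at the origin on the work surface. World frame = base frame: x ahead of the robot, y to its left, z up, the work surface at z = 0. Lengths are in m, angles in rad, forces in N, time in s.
With the tool pointing down it reaches from about 0.425 to 1.025 m from the base axis. Payload 3.6 kg.
Tool frame: the origin (TCP) lies between the finger pads, 19 mm behind the fingertips; this is the grasp point; z points along the fingers, y is the line along which they close (so a half turn about z gives the same grasp; the last joint's range is limited). The gripper opens to 85 mm and grips with 20 to 120 N. Pads are 22 mm wide; open, the fingers measure 114 mm over their backs; the gripper's body (76 mm by 85 mm) begins 54 mm behind the grasp point. The pads swing forward as they close: fully open they stand 13 mm farther back than shut.
Start: joints at [1.05, 0.591, 0.048, 1.609, -0.033, 0.943, -0.034], TCP at [0.301, -0.66, 0.25] pointing down, gripper open.
Joint ranges: [-2.69, 2.69], [-0.47, 2.24], [-1.27, 1.36], [0.19, 2.51], [-1.53, 4.68], [0.08, 2.07], [-3.09, 3.09]. Speed limits (rad/s): [2.57, 2.57, 3.14, 3.14, 3.14, 3.14, 3.14].

INTERFACE

Orientations are given as a 3x3 rotation matrix whose columns are the frame's x, y, z axes.
In Python, from cell import env, camera, ticket gives the robot as it stands.
- The arm moves only by the shell command python3 -m jog 'ROWS'. ROWS is a JSON object of lists of equal length, an entry for each row: "claw": the opening, from 0 (shut) to 1 (fully open); "linear": the shift along the tool's x, y, z in mm, a list of three; "dr": the turn, a rotation vector about the tool's x, y, z in degrees, a list of three. In form: {"claw": [claw, ...], "linear": [[dx, dy, dz], ...], "dr": [[rx, ry, rz], ...]}. A call has 1 to 12 rows; each row is the pose to reach, as a shift and turn from the pose commanded when the call began, along the tool's axes at that moment; what a row does not reach only later rows make up. A row lasts 1/10 s, in which the tool goes at most 50 mm and 8.59 degrees, less where a joint would pass 70% of its speed; a pose out of reach is approached as far as the arm can. A call with a gripper value outside its range is refused whole. The fingers move at their own pace and stop on an object; the grip force is fixed at half the most. Time passes only in rows, so rows that repeat a pose let the fingers close. It gives the time, the measured TCP pose, the force, the opening and the grip force at its end, in the units of the state.
- env.sense(): the state, without advancing time (a new reading comes with each control period).
- camera(name): name is "scene" or "top"; returns a dict with "img" (420x560x3 uint8, red, green, blue), "intrinsics" (3x3 intrinsics, pixels), "distortion" ([k1, k2, p1, p2, k3] as OpenCV has them; the pictures are not rectified), "extrinsics" (4x4, takes a point from world to camera coordinates). Camera axes: x right, y up, looking along -z (the intrinsics and any distortion apply to the point x, -y, -z); pixel columns grow to the right and rows downward; lengths in m; the calibration is good to about 2 mm. A picture is of the moment at which its call begins. There is no depth.
- ticket.hand_in(): hands the job in; it is judged then, once.
The state is a dict: "clock": time; "joints": joint angles; "joint_velocities": joint speeds; "joint_efforts": joint torques, N m; "ee_pos": TCP position; "ee_rot": TCP orientation; "contact_force": force on the tool from outside, world axes, zero at the start; "moment": the same for the moment, N m; "gripper_width": opening from 0.0 (shut) to 1.0 (fully open); "grip_force": force on a finger pad.
Only numpy, scipy, OpenCV 4.12 (cv2) and the standard library are available. Lean on these libraries where they do the work, as an engineer would, in place of code of your own. Each camera call takes 0.05 s, during which the arm holds its last target. There are 200 camera calls.

## Working session

There is one attempt and no reset: what is moved stays moved. The work goes in short steps, Python scripts to look and compute and a shell command to move; the robot and the scene stay as the last step left them, time stands still between calls to the robot, and variables do not carry over. Pictures are saved under pics/ and viewed, at most 10 in all, crops included, and the job is handed in when it is done.

```bash
ls; mkdir -p pics; python3 - <<'E'
from cell import env,camera
import cv2,numpy as np
for n in("scene","top"):
    c=camera(n); cv2.imwrite(f"pics/{n}0.png",c["img"][:,:,::-1]); np.savez(f"{n}0.npz",**c)
    print(n,c["intrinsics"],c["distortion"],c["extrinsics"])
s=env.sense(); print(s["ee_pos"],s["ee_rot"],s["clock"],s["contact_force"])
E
```

```text
pics
scene [[381.19981571   0.         281.35774491]
 [  0.         381.19981571 208.32722211]
 [  0.           0.           1.        ]] [0.03170322 0.         0.         0.         0.        ] [[-0.65356805  0.75685262  0.00478696  0.38108809]
 [-0.57060793 -0.4968749   0.65385161  0.33031553]
 [ 0.49724783  0.42460504  0.75660766 -1.28520832]
 [ 0.          0.          0.          1.        ]]
top [[482.88285083   0.         275.77081536]
 [  0.         482.88285083 211.77104864]
 [  0.           0.           1.        ]] [0.03815106 0.         0.         0.         0.        ] [[ 0.01234858 -0.99957216 -0.02651424  0.04378519]
 [ 0.99036825  0.00856922  0.13819296 -0.61924874]
 [-0.13790663 -0.02796534  0.99005035 -0.94383545]
 [ 0.          0.          0.          1.        ]]
[ 0.30049256 -0.6589965   0.24895161] [[ 9.09831364e-01  4.14977120e-01 -9.37296370e-04]
 [ 4.14978168e-01 -9.09829537e-01  1.82605176e-03]
 [-9.50102235e-05 -2.05035669e-03 -9.99997894e-01]] 0.1 [-0.73269176  1.11464033 -0.42555566]
```

View pics/top0.png

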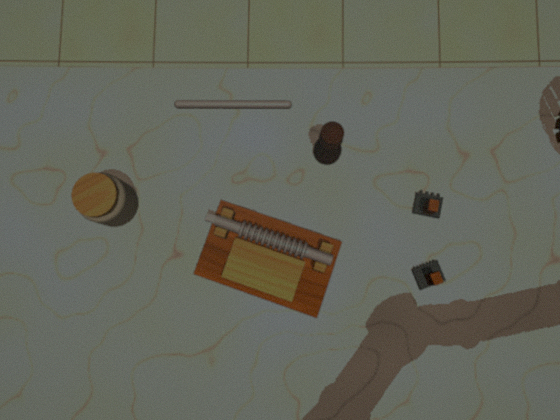

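View pics/scene0.png

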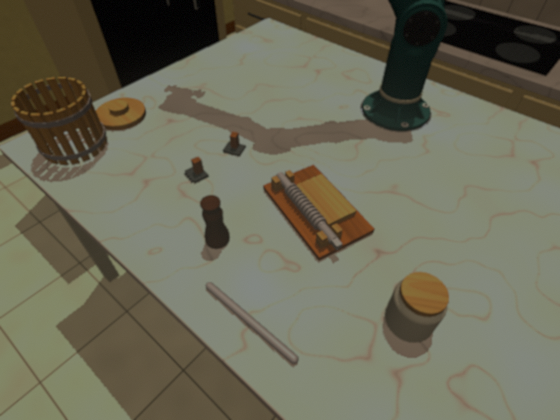

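The top view shows the cradle around (268,258), and leaves at (428,204) and (428,275). The mill is at (328,145) and the jar at (97,197). I'll zoom in on the leaves and the cradle.

```bash
python3 - <<'E'
import cv2,numpy as np
im=cv2.imread("pics/top0.png")
r=lambda a,k:cv2.resize(a,None,fx=k,fy=k,interpolation=cv2.INTER_CUBIC)
a=r(im[184:224,408:448],7);b=r(im[255:295,408:448],7);c=r(im[195:325,190:345],3.3)
o=np.zeros((600,800,3),np.uint8);o[:280,:280]=a;o[300:580,:280]=b;o[:c.shape[0],285:285+c.shape[1]]=c[:,:515]
o=cv2.convertScaleAbs(o,alpha=1.7)
cv2.imwrite("pics/z1.png",o)
E
```

```text
(no output)
```

View pics/z1.png

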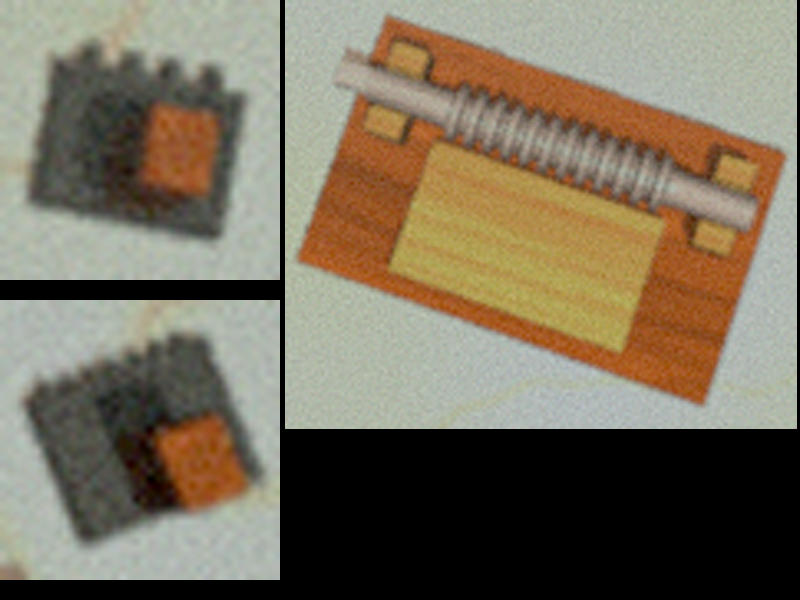

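The upper leaf, at (428,204), has the four big teeth. The lower one is fine-toothed. Next I'll measure the leaf, grip and cradle.

```bash
cat > h.py <<'E'
import numpy as np,cv2
def load(n):
    return dict(np.load(n+".npz"))
def ray(c,px):
    px=np.asarray(px,float).reshape(-1,1,2)
    u=cv2.undistortPoints(px,c["intrinsics"],c["distortion"]).reshape(-1,2)
    R=c["extrinsics"][:3,:3];t=c["extrinsics"][:3,3]
    return -R.T@t,(np.c_[u[:,0],-u[:,1],-np.ones(len(u))])@R
def onz(c,px,z):
    o,d=ray(c,px);return o+d*((z-o[2])/d[:,2])[:,None]
def proj(c,P):
    P=np.asarray(P,float).reshape(-1,3);E=c["extrinsics"];q=P@E[:3,:3].T+E[:3,3]
    q=q*[1,-1,-1]
    return cv2.projectPoints(q,np.zeros(3),np.zeros(3),c["intrinsics"],c["distortion"])[0].reshape(-1,2)
def rect(c,mask,z):
    """largest blob -> world points on plane z (mm) -> minAreaRect"""
    k=max(cv2.findContours(mask.astype(np.uint8),0,cv2.CHAIN_APPROX_NONE)[0],key=cv2.contourArea)
    w=onz(c,k.reshape(-1,2),z)[:,:2]*1000
    return cv2.minAreaRect(w.astype(np.float32)),w,k
E
python3 - <<'E'
from h import *
for n,bx in(("top0",dict(leaf=(184,224,408,448),cr=(190,325,185,350))),("scene0",dict(leaf=(155,185,180,212),cr=(160,260,258,378)))):
    c=load(n);im=c["img"];hsv=cv2.cvtColor(cv2.GaussianBlur(im,(3,3),0.6),cv2.COLOR_RGB2HSV).astype(int);H,S,V=hsv[...,0],hsv[...,1],hsv[...,2]
    def box(m,k):
        o=np.zeros_like(m);a,b,e,f=bx[k];o[a:b,e:f]=m[a:b,e:f];return o
    g=box((S>120)&(H<15)&(V>60),"leaf"); r,w,k=rect(c,g,.053 if n[0]=="t" else .03);print(n,"grip",r,k.reshape(-1,2).mean(0))
    d=box(V<85,"leaf")|g; d=cv2.morphologyEx(d.astype(np.uint8),cv2.MORPH_CLOSE,np.ones((3,3)));r,w,k=rect(c,d,.006);print("plate",r,w.mean(0),cv2.contourArea(k))
    b=box((S>90),"cr");b=cv2.morphologyEx(b.astype(np.uint8),cv2.MORPH_CLOSE,np.ones((15,15)));r,w,k=rect(c,b,.018);print("board",r)
    l=box((S>90)&(H>=17)&(H<30),"cr");l=cv2.morphologyEx(l.astype(np.uint8),cv2.MORPH_OPEN,np.ones((5,5)));r,w,k=rect(c,l,.036);print("ledge",r)
    s=box((S<70)&(V>0),"cr")
    print("HSV samples",hsv[290,265] if n[0]=="t" else hsv[195,322])
E
```

```text
top0 grip ((633.9422607421875, -265.6266174316406), (19.119953155517578, 23.77237319946289), 80.39232635498047) [433.39473684 204.97368421]
plate ((644.2560424804688, -267.05181884765625), (59.43966293334961, 53.27511215209961), 78.85824584960938) [ 643.27871077 -267.12478306] 635.0
board ((527.4984130859375, 67.30552673339844), (268.5450439453125, 164.72747802734375), 71.49552917480469)
ledge ((503.15740966796875, 75.3573226928711), (153.29998779296875, 86.68465423583984), 71.31685638427734)
HSV samples [ 24 134 105]
scene0 grip ((624.3411865234375, -282.98944091796875), (21.345638275146484, 19.403949737548828), 48.76548767089844) [195.55555556 160.5       ]
plate ((638.4061279296875, -278.56634521484375), (96.14044189453125, 55.628231048583984), 66.23771667480469) [ 636.55990487 -273.62243913] 307.0
board ((529.7991943359375, 64.03707885742188), (289.75, 169.4824676513672), 71.78514862060547)
ledge ((502.7336120605469, 79.20941162109375), (157.06028747558594, 85.49612426757812), 69.91242218017578)
HSV samples [ 19 151 133]
```

Sizes match the given ones. The grip is at about (633.9, −265.4) mm with leaf yaw about −10.5°. The cradle yaw is −18.6° and its origin is about (562.4, 55.4) mm. Now I'll compute the first move and the thread phase.

```bash
cat > go.py <<'E'
import sys,numpy as np
from cell import env
from scipy.spatial.transform import Rotation as R
# usage: go.py x y z(mm) yaw(deg of tool x) : shift mm / turn deg in current tool axes
x,y,z,a=map(float,sys.argv[1:5]);s=env.sense();M=np.array(s["ee_rot"]);p=np.array(s["ee_pos"])*1000
c,q=np.cos(np.radians(a)),np.sin(np.radians(a));T=np.array([[c,q,0],[q,-c,0],[0,0,-1.]])
print("lin",np.round(M.T@(np.array([x,y,z])-p),1),"dr",np.round(R.from_matrix(M.T@T).as_rotvec(degrees=True),2),"t",s["clock"],"p",p.round(1),"F",np.round(s["contact_force"],1),"yaw",np.degrees(np.arctan2(M[1,0],M[0,0])).round(2),"w",s["gripper_width"],s["grip_force"])
E
cat > phase.py <<'E'
from h import *
def phase(c,O=(562.4,55.4),a=-18.6):
    a=np.radians(a);ex=np.array([np.cos(a),np.sin(a)]);ey=np.array([-np.sin(a),np.cos(a)])
    ys=np.arange(-48,48.1,.5);S=cv2.cvtColor(c["img"],cv2.COLOR_RGB2HSV)[...,1].astype(np.float32);V=c["img"].sum(2).astype(np.float32)
    for nm,I in(("S",S),("V",V)):
      for x,z in((-18,40),(-17,40),(-16,42),(-15,40),(-13,52),(0,58),(10,54),(16,42),(17,40)):
        P=np.c_[(np.array(O)+x*ex+ys[:,None]*ey),np.full(len(ys),z)]/1000
        p=proj(c,P).astype(np.float32);v=cv2.remap(I,p[:,:1],p[:,1:],cv2.INTER_CUBIC)[:,0]
        w=2*np.pi*ys/12;A=np.c_[np.cos(w),np.sin(w),np.ones_like(ys),ys,ys**2];k=np.linalg.lstsq(A,v,rcond=None)[0]
        print(nm,x,z,"amp %.1f max at y=%.2f"%(np.hypot(k[0],k[1]),np.degrees(np.arctan2(k[1],k[0]))/30),"mean %.0f"%v.mean())
E
python3 -c "
from phase import *
phase(load('top0'))"; python3 go.py 634 -265.4 130 -10.5
```

```text
S -18 40 amp 40.4 max at y=0.71 mean 157
S -17 40 amp 58.8 max at y=0.53 mean 140
S -16 42 amp 73.1 max at y=0.49 mean 123
S -15 40 amp 73.6 max at y=0.69 mean 115
S -13 52 amp 37.0 max at y=0.23 mean 74
S 0 58 amp 2.9 max at y=3.51 mean 30
S 10 54 amp 16.1 max at y=0.15 mean 59
S 16 42 amp 53.7 max at y=0.91 mean 118
S 17 40 amp 44.6 max at y=1.27 mean 134
V -18 40 amp 4.5 max at y=-1.49 mean 141
V -17 40 amp 3.0 max at y=-2.29 mean 153
V -16 42 amp 11.3 max at y=-4.50 mean 166
V -15 40 amp 20.7 max at y=-4.61 mean 172
V -13 52 amp 43.1 max at y=-5.56 mean 183
V 0 58 amp 15.8 max at y=-5.12 mean 259
V 10 54 amp 43.8 max at y=-5.42 mean 180
V 16 42 amp 22.3 max at y=-5.57 mean 139
V 17 40 amp 19.8 max at y=-5.91 mean 136
lin [ 466.8 -219.5  119.4] dr [-0.11  0.04 35.02] t 0.1 p [ 300.5 -659.   249. ] F [-0.7  1.1 -0.4] yaw 24.52 w 0.9975521931185726 0.0
```

```bash
python3 -m jog '{"claw":[0.7,0.7,0.7,0.7,0.7,0.7,0.7,0.7,0.7,0.7,0.7,0.7],"linear":[[467,-219.5,119],[467,-219.5,119],[467,-219.5,119],[467,-219.5,119],[467,-219.5,119],[467,-219.5,119],[467,-219.5,119],[467,-219.5,119],[467,-219.5,119],[467,-219.5,119],[467,-219.5,119],[467,-219.5,119]],"dr":[[0,0,8],[0,0,16],[0,0,24],[0,0,32],[0,0,35],[0,0,35],[0,0,35],[0,0,35],[0,0,35],[0,0,35],[0,0,35],[0,0,35]]}'; python3 go.py 634 -265.4 36 -10.5
```

```text
clock: 1.3
ee_pos: [0.6385, -0.2579, 0.1289]
ee_rot: [[0.985, -0.172, 0.0], [-0.172, -0.985, 0.005], [-0.001, -0.005, -1.0]]
contact_force: [-0.8, 0.5, 0.2]
gripper_width: 0.702
grip_force: 0.0
lin [-3.   8.7 92.9] dr [-0.3   0.05  0.61] t 1.3 p [ 638.5 -257.9  128.9] F [-0.8  0.5  0.2] yaw -9.89 w 0.7017907664814362 0.0
```

```bash
python3 -m jog '{"claw":[0.7,0.7],"linear":[[0,0,0],[0,0,0]],"dr":[[0,0,0],[0,0,0]]}' >/dev/null; python3 go.py 634 -265.4 36 -10.5
```

```text
lin [ 0.3 -3.  95. ] dr [ 0.09  0.05 -0.12] t 1.5 p [ 633.3 -268.2  131. ] F [-0.5 -0.6 -1. ] yaw -10.62 w 0.7005872562320974 0.0
```

```bash
python3 -m jog '{"claw":[0.7,0.7,0.7,0.7],"linear":[[0,0,20],[0,0,40],[0,0,40],[0,0,40]],"dr":[[0,0,0],[0,0,0],[0,0,0],[0,0,0]]}' >/dev/null; python3 go.py 634 -265.4 36 -10.5; python3 - <<'E'
from cell import camera
import cv2,numpy as np
c=camera("top");np.savez("top1.npz",**c)
cv2.imwrite("pics/z2.png",cv2.convertScaleAbs(cv2.resize(c["img"][150:260,370:490,::-1],None,fx=5,fy=5,interpolation=cv2.INTER_CUBIC),alpha=1.7))
E
python3 go.py 634 -265.4 36 -10.5
```

```text
lin [-0.  -2.7 55.3] dr [ 0.05  0.03 -0.13] t 1.9 p [ 633.6 -268.    91.3] F [ 0.1  0.4 -0.7] yaw -10.63 w 0.7003998965857479 0.0
lin [-0.8 -2.5 55.9] dr [ 0.05 -0.05 -0.11] t 1.95 p [ 634.3 -267.9   91.9] F [0.9 0.5 1.3] yaw -10.61 w 0.7012473765057929 0.0
```

View pics/z2.png

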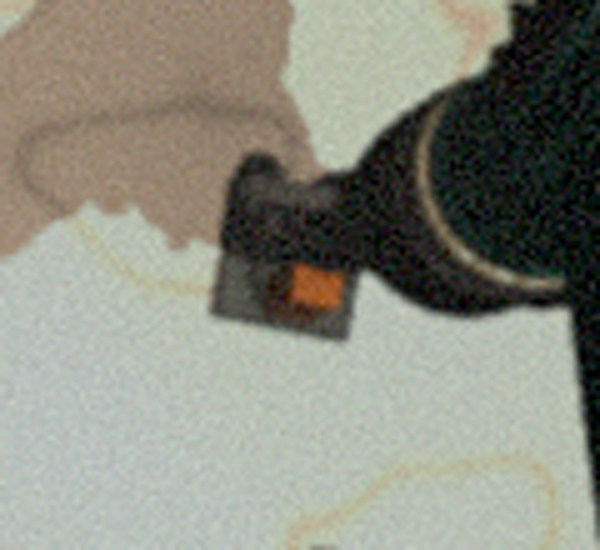

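The picture shows the gripper above and ahead of the grip, at crop (318,288). The offset is consistent with height parallax, so I'll descend and grip.

```bash
python3 -m jog '{"claw":[0.7,0.7,0.7,0.7,0.7,0.2,0.0,0.0,0.0,0.0,0.0,0.0],"linear":[[0,-2.5,20],[0,-2.5,40],[0,-2.5,55],[0,-2.5,55],[0,-2.5,55],[0,-2.5,55],[0,-2.5,55],[0,-2.5,55],[0,-2.5,55],[0,-2.5,55],[0,-2.5,55],[0,-2.5,55]],"dr":[[0,0,0],[0,0,0],[0,0,0],[0,0,0],[0,0,0],[0,0,0],[0,0,0],[0,0,0],[0,0,0],[0,0,0],[0,0,0],[0,0,0]]}'; python3 go.py 634 -265.4 36 -10.5
```

```text
clock: 3.15
ee_pos: [0.6358, -0.2642, 0.0371]
ee_rot: [[0.983, -0.182, 0.002], [-0.182, -0.983, -0.001], [0.002, 0.0, -1.0]]
contact_force: [-1.1, 0.6, 5.8]
gripper_width: 0.224
grip_force: 59.4
lin [-1.6  1.5  1.1] dr [ 0.02 -0.1   0.01] t 3.15 p [ 635.8 -264.2   37.1] F [-1.1  0.6  5.8] yaw -10.49 w 0.22395789843294356 59.36907649040222
```

```bash
python3 -m jog '{"claw":[0,0,0,0,0],"linear":[[0,0,-15],[0,0,-35],[0,0,-65],[0,0,-90],[0,0,-90]],"dr":[[0,0,0],[0,0,0],[0,0,0],[0,0,0],[0,0,0]]}'; python3 go.py 497.6 71.5 125 -18.6
```

```text
clock: 3.65
ee_pos: [0.6373, -0.2648, 0.1301]
ee_rot: [[0.983, -0.182, 0.007], [-0.182, -0.983, -0.003], [0.007, 0.001, -1.0]]
contact_force: [0.5, -0.8, -0.8]
gripper_width: 0.227
grip_force: 58.6
lin [-198.6 -305.2    3.3] dr [ 0.05 -0.41  8.11] t 3.65 p [ 637.3 -264.8  130.1] F [ 0.5 -0.8 -0.8] yaw -10.49 w 0.2266819318164583 58.590407967567444
```

```bash
python3 -m jog '{"claw":[0,0,0,0,0,0,0,0,0,0,0,0],"linear":[[-16,-25,0],[-40,-61,0],[-66,-101,0],[-92,-142,0],[-118,-182,1],[-145,-222,2],[-170,-261,2],[-188,-289,3],[-196,-301,3],[-198.5,-305,3],[-198.5,-305,3],[-198.5,-305,3]],"dr":[[0,0,0],[0,0,1],[0,0,2],[0,0,3],[0,0,4],[0,0,5],[0,0,6],[0,0,7],[0,0,8],[0,0,8.1],[0,0,8.1],[0,0,8.1]]}'; python3 -m jog '{"claw":[0,0,0],"linear":[[0,0,0],[0,0,0],[0,0,0]],"dr":[[0,0,0],[0,0,0],[0,0,0]]}'>/dev/null; python3 go.py 497.6 71.5 125 -18.6;python3 - <<'E'
from cell import camera
import cv2,numpy as np
for n in("top","scene"):
    c=camera(n);np.savez(n+"2.npz",**c)
    b=(170,310,170,350) if n=="top" else (140,270,240,400)
    cv2.imwrite(f"pics/{n}2.png",cv2.convertScaleAbs(cv2.resize(c["img"][b[0]:b[1],b[2]:b[3],::-1],None,fx=4.2,fy=4.2,interpolation=cv2.INTER_CUBIC),alpha=1.7))
E
python3 go.py 497.6 71.5 73 -18.6
```

```text
clock: 4.85
ee_pos: [0.4959, 0.071, 0.1229]
ee_rot: [[0.947, -0.32, 0.0], [-0.32, -0.947, -0.001], [0.001, 0.001, -1.0]]
contact_force: [-0.3, -0.5, -2.2]
gripper_width: 0.227
grip_force: 58.8
lin [ 1.8 -0.7 -2. ] dr [ 0.01 -0.02 -0.08] t 5.15 p [495.7  71.4 123. ] F [ 0.5  0.2 -2.2] yaw -18.68 w 0.22806438599098974 58.80771517753601
lin [ 2.  -0.3 50. ] dr [ 0.   -0.01 -0.03] t 5.25 p [495.6  71.9 123. ] F [ 0.2 -0.4 -1.7] yaw -18.63 w 0.22432695918928436 58.80818545818329
```

View pics/scene2.png

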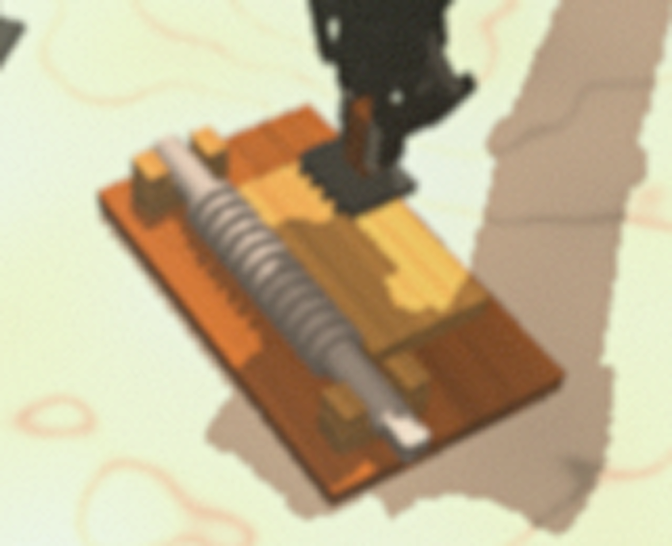

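The scene view shows the leaf held flat in the fingers, with its four teeth at crop (300–350, 160–210) facing the spindle. Next I'll lower it onto the ledge.

```bash
python3 -m jog '{"claw":[0,0,0,0,0,0,0],"linear":[[1,0,15],[2,0,32],[2,0,42],[2,0,46],[2,0,47],[2,0,48],[2,0,48]],"dr":[[0,0,0],[0,0,0],[0,0,0],[0,0,0],[0,0,0],[0,0,0],[0,0,0]]}'|grep -E "pos|force"; python3 go.py 497.6 71.5 73 -18.6
```

```text
ee_pos: [0.4976, 0.0717, 0.0754]
contact_force: [-1.1, 0.2, -2.0]
grip_force: 58.9
lin [0.1 0.2 2.4] dr [-0.02 -0.04  0.01] t 5.95 p [497.6  71.7  75.4] F [-1.1  0.2 -2. ] yaw -18.59 w 0.22881569437664387 58.86445105075836
```

```bash
python3 -m jog '{"claw":[0,0,0,0],"linear":[[0,0,1],[0,0,1.5],[0,0,2],[0,0,2]],"dr":[[0,0,0],[0,0,0],[0,0,0],[0,0,0]]}'|grep -E "pos|force"; python3 - <<'E'
from cell import camera
import cv2,numpy as np
for n in("top","scene"):
    c=camera(n);np.savez(n+"3.npz",**c)
    b=(195,300,195,340) if n=="top" else (150,255,250,380)
    cv2.imwrite(f"pics/{n}3.png",cv2.convertScaleAbs(cv2.resize(c["img"][b[0]:b[1],b[2]:b[3],::-1],None,fx=5.5,fy=5.5,interpolation=cv2.INTER_CUBIC),alpha=1.8))
E
python3 go.py 497.6 71.5 73 -18.6
```

```text
ee_pos: [0.4974, 0.0717, 0.0731]
contact_force: [0.8, 0.6, -1.0]
grip_force: 58.9
lin [0.3 0.2 0.1] dr [-0.01 -0.01  0.02] t 6.45 p [497.4  71.7  73.1] F [-0.5  0.6 -1.5] yaw -18.58 w 0.22948431700672758 58.86607468128204
```

View pics/scene3.png

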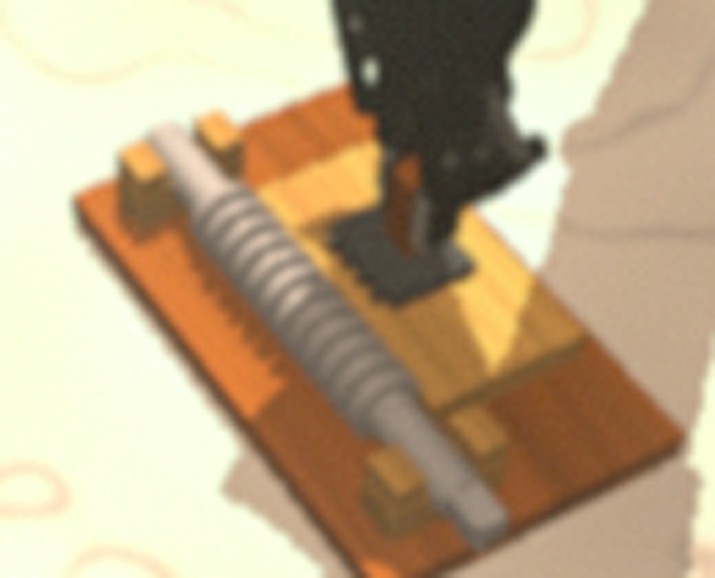

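The leaf is just above the ledge, or barely touching it, with teeth at crop (330–400, 235–300). I'll ease it down until Fz shows contact.

```bash
python3 -m jog '{"claw":[0,0,0],"linear":[[0,0,0.5],[0,0,1],[0,0,1]],"dr":[[0,0,0],[0,0,0],[0,0,0]]}'|grep -E "pos|force"; python3 -m jog '{"claw":[0,0],"linear":[[0,0,0.5],[0,0,0.5]],"dr":[[0,0,0],[0,0,0]]}'|grep -E "pos|force"
```

```text
ee_pos: [0.4973, 0.0717, 0.073]
contact_force: [-2.7, 0.5, 9.3]
grip_force: 60.6
ee_pos: [0.4973, 0.0717, 0.073]
contact_force: [-2.8, 0.3, 14.3]
grip_force: 61.3
```

```bash
python3 -m jog '{"claw":[0,0,0,0,0,0],"linear":[[0,0,-1],[2,0,-1],[5,0,-1],[8,0,-1],[10,0,-1],[10,0,-1]],"dr":[[0,0,0],[0,0,0],[0,0,0],[0,0,0],[0,0,0],[0,0,0]]}'|grep -E "pos|force"; python3 -m jog '{"claw":[0,0,0,0],"linear":[[1,0,0],[2,0,0],[3,0,0],[3,0,0]],"dr":[[0,0,0],[0,0,0],[0,0,0],[0,0,0]]}'|grep -E "pos|force"
python3 - <<'E'
from cell import camera
import cv2,numpy as np
o=[]
for n in("top","scene"):
    c=camera(n);np.savez(n+"4.npz",**c)
    b=(215,285,215,325) if n=="top" else (175,235,280,340)
    o.append(cv2.convertScaleAbs(cv2.resize(c["img"][b[0]:b[1],b[2]:b[3],::-1],None,fx=6 if n!="top" else 4,fy=6 if n!="top" else 4,interpolation=cv2.INTER_CUBIC),alpha=1.8))
h=max(a.shape[0] for a in o);o=[cv2.copyMakeBorder(a,0,h-a.shape[0],0,0,0) for a in o]
cv2.imwrite("pics/z4.png",np.hstack(o)[:600,:800])
E
```

```text
ee_pos: [0.4983, 0.0713, 0.0734]
contact_force: [-14.6, 5.2, 27.5]
grip_force: 63.0
ee_pos: [0.4985, 0.0712, 0.0735]
contact_force: [-19.6, 7.4, 32.9]
grip_force: 63.8
```

View pics/z4.png

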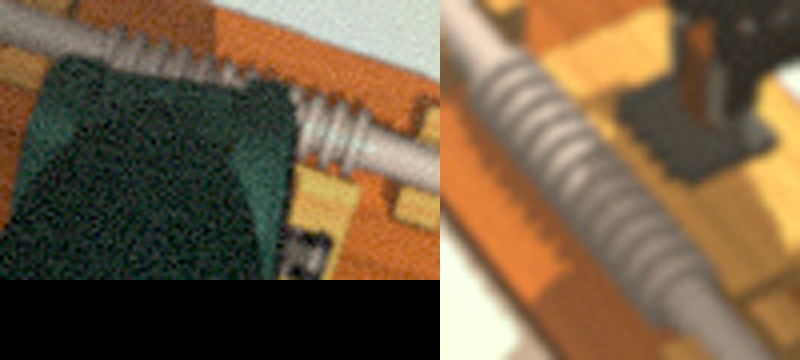

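The leaf hasn't moved; about 10 mm of gap is still visible on the scene side of the crop at (640,120). Ledge friction is holding it, because the x push also pushes down. I'll back off, unload z and slide it with almost no downforce.

```bash
python3 -m jog '{"claw":[0,0,0],"linear":[[-8,0,0],[-12,0,0],[-12,0,0]],"dr":[[0,0,0],[0,0,0],[0,0,0]]}'|grep -E "pos|force";python3 -m jog '{"claw":[0,0,0],"linear":[[0,0,-0.5],[0,0,-0.7],[0,0,-0.7]],"dr":[[0,0,0],[0,0,0],[0,0,0]]}'|grep -E "pos|force"; python3 -m jog '{"claw":[0,0,0],"linear":[[1,0,0],[2,0,0],[2,0,0]],"dr":[[0,0,0],[0,0,0],[0,0,0]]}'; python3 go.py 498 71.5 73 -18.6
```

```text
ee_pos: [0.4976, 0.0716, 0.073]
contact_force: [-3.1, 1.3, 10.6]
grip_force: 60.5
ee_pos: [0.4977, 0.0716, 0.0731]
contact_force: [-2.0, 1.6, 4.6]
grip_force: 59.6
clock: 8.95
ee_pos: [0.4979, 0.0715, 0.0731]
ee_rot: [[0.948, -0.318, -0.005], [-0.318, -0.948, 0.001], [-0.005, 0.001, -1.0]]
contact_force: [-5.4, 2.9, 9.2]
gripper_width: 0.226
grip_force: 60.4
lin [ 0.1 -0.   0.1] dr [0.03 0.3  0.05] t 8.95 p [497.9  71.5  73.1] F [-5.4  2.9  9.2] yaw -18.55 w 0.22625665615257642 60.40379762649536
```

```bash
python3 -m jog '{"claw":[0,0,0,0],"linear":[[0,0,-0.8],[0,0,-1.2],[1,0,-1.2],[2,0,-1.2]],"dr":[[0,0,0],[0,0,0],[0,0,0],[0,0,0]]}'|grep -E "pos|force"; python3 -m jog '{"claw":[0,0,0,0],"linear":[[1,0,0],[2,0,0],[3,0,0],[3,0,0]],"dr":[[0,0,0],[0,0,0],[0,0,0],[0,0,0]]}'; python3 go.py 498 71.5 73 -18.6
```

```text
ee_pos: [0.5027, 0.0698, 0.0742]
contact_force: [-0.1, 0.2, -1.2]
grip_force: 58.9
clock: 9.75
ee_pos: [0.5052, 0.069, 0.0744]
ee_rot: [[0.948, -0.319, 0.0], [-0.319, -0.948, -0.0], [0.0, -0.0, -1.0]]
contact_force: [-0.8, 0.6, -1.2]
gripper_width: 0.225
grip_force: 58.9
lin [-7.6 -0.   1.4] dr [-0.   -0.02  0.01] t 9.75 p [505.2  69.   74.4] F [-0.8  0.6 -1.2] yaw -18.59 w 0.2246808588494203 58.921839594841
```

```bash
python3 -m jog '{"claw":[0,0,0,0,0],"linear":[[1,0,0.5],[2,0,0.7],[3,0,0.7],[3,0,0.7],[3,0,0.7]],"dr":[[0,0,0],[0,0,0],[0,0,0],[0,0,0],[0,0,0]]}'|grep -E "pos|force"; python3 -m jog '{"claw":[0,0,0,0],"linear":[[1,0,0],[2,0,0],[2,0,0],[2,0,0]],"dr":[[0,0,0],[0,0,0],[0,0,0],[0,0,0]]}'|grep -E "pos|force"; python3 -m jog '{"claw":[0,0,0,0],"linear":[[1,0,0],[2,0,0],[2,0,0],[2,0,0]],"dr":[[0,0,0],[0,0,0],[0,0,0],[0,0,0]]}'|grep -E "pos|force"; python3 go.py 498 71.5 73 -18.6
```

```text
ee_pos: [0.5077, 0.0681, 0.0737]
contact_force: [-0.8, -0.8, -0.6]
grip_force: 58.9
ee_pos: [0.5097, 0.0675, 0.0737]
contact_force: [-0.3, 0.3, -1.8]
grip_force: 58.9
ee_pos: [0.5115, 0.0669, 0.0737]
contact_force: [0.5, -0.4, -0.3]
grip_force: 58.9
lin [-14.3  -0.1   0.7] dr [0.   0.   0.01] t 11.05 p [511.5  66.9  73.7] F [ 0.5 -0.4 -0.3] yaw -18.59 w 0.22491029493482315 58.921823501586914
```

```bash
for i in 1 2 3; do python3 -m jog '{"claw":[0,0,0],"linear":[[1,0,0],[1,0,0],[1,0,0]],"dr":[[0,0,0],[0,0,0],[0,0,0]]}'|grep -E "pos|force"; done; python3 go.py 498 71.5 73 -18.6
```

```text
ee_pos: [0.5125, 0.0666, 0.0737]
contact_force: [0.2, -0.5, -1.7]
grip_force: 58.9
ee_pos: [0.5134, 0.0662, 0.0737]
contact_force: [0.9, 0.1, -2.7]
grip_force: 58.9
ee_pos: [0.5144, 0.066, 0.0737]
contact_force: [0.3, 0.7, -2.2]
grip_force: 58.9
lin [-17.3   0.    0.7] dr [-0.01 -0.    0.02] t 11.95 p [514.4  66.   73.7] F [ 0.3  0.7 -2.2] yaw -18.58 w 0.22215417699447085 58.88770401477814
```

```bash
for i in 1 2 3; do python3 -m jog '{"claw":[0,0,0],"linear":[[1,0,0],[1,0,0],[1,0,0]],"dr":[[0,0,0],[0,0,0],[0,0,0]]}'|grep -E "pos|force"; done; python3 go.py 498 71.5 73 -18.6
```

```text
ee_pos: [0.5151, 0.0659, 0.0736]
contact_force: [-0.6, 1.4, -1.1]
grip_force: 58.8
ee_pos: [0.5154, 0.0658, 0.0736]
contact_force: [-2.7, 3.8, 0.1]
grip_force: 59.0
ee_pos: [0.5155, 0.0657, 0.0736]
contact_force: [-4.6, 2.6, 2.3]
grip_force: 59.3
lin [-18.5   0.1   0.7] dr [0.01 0.21 0.07] t 12.85 p [515.5  65.7  73.6] F [-4.6  2.6  2.3] yaw -18.53 w 0.22525713960217852 59.32828187942505
```

```bash
python3 -m jog '{"claw":[0,0,0],"linear":[[0,1,0],[0,2,0],[0,2,0]],"dr":[[0,0,0],[0,0,0],[0,0,0]]}'|grep -E "pos|force";python3 go.py 515.5 65.7 73 -18.6; python3 -m jog '{"claw":[0,0,0,0],"linear":[[0,-1,0],[0,-3,0],[0,-4,0],[0,-4,0]],"dr":[[0,0,0],[0,0,0],[0,0,0],[0,0,0]]}'|grep -E "force"; python3 go.py 515.5 65.7 73 -18.6;python3 -m jog '{"claw":[0,0,0],"linear":[[0,1,0],[0,2,0],[0,2,0]],"dr":[[0,0,0],[0,0,0],[0,0,0]]}'|grep -E "force"; python3 go.py 515.5 65.7 73 -18.6
```

```text
ee_pos: [0.5155, 0.0655, 0.0736]
contact_force: [-3.1, 6.5, 0.4]
grip_force: 59.1
lin [-0.  -0.2  0.6] dr [-0.09  0.19  0.18] t 13.15 p [515.5  65.5  73.6] F [-3.1  6.5  0.4] yaw -18.42 w 0.22203370254509391 59.08487141132355
contact_force: [-5.9, 0.7, 1.4]
grip_force: 59.3
lin [-0.1  0.4  0.4] dr [ 0.12  0.22 -0.03] t 13.55 p [515.7  66.1  73.4] F [-5.9  0.7  1.4] yaw -18.63 w 0.22616020813472082 59.310927987098694
contact_force: [-4.3, 2.2, 0.7]
grip_force: 59.1
lin [-0.1  0.1  0.4] dr [0.01 0.2  0.07] t 13.85 p [515.7  65.8  73.4] F [-4.3  2.2  0.7] yaw -18.53 w 0.22754205871911032 59.12039279937744
```

```bash
python3 -m jog '{"claw":[0,0,0],"linear":[[-1,0,0.5],[-1,0,1],[-1,0,1]],"dr":[[0,0,0],[0,0,0],[0,0,0]]}'|grep -E "pos|force"; python3 -m jog '{"claw":[0,0,0,0],"linear":[[1,0,0],[2,0,0],[3,0,0],[3,0,0]],"dr":[[0,0,0],[0,0,0],[0,0,0],[0,0,0]]}'|grep -E "force"; python3 go.py 515.5 65.7 73 -18.6
python3 - <<'E'
from cell import camera
import cv2,numpy as np
c=camera("scene");np.savez("scene5.npz",**c)
cv2.imwrite("pics/z5.png",cv2.convertScaleAbs(cv2.resize(c["img"][165:235,275:355,::-1],None,fx=8,fy=8,interpolation=cv2.INTER_CUBIC),alpha=1.9))
E
```

```text
ee_pos: [0.5155, 0.0658, 0.0731]
contact_force: [-4.9, 2.4, 5.6]
grip_force: 60.2
contact_force: [-9.9, 5.2, 12.3]
grip_force: 60.9
lin [-0.2  0.1  0.2] dr [0.01 0.42 0.08] t 14.55 p [515.8  65.7  73.2] F [-9.9  5.2 12.3] yaw -18.52 w 0.2285709599575451 60.92743456363678
```

View pics/z5.png

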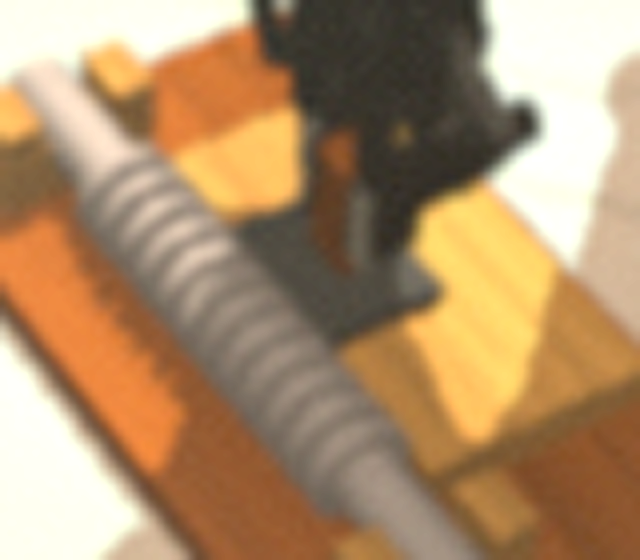

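The teeth are hidden inside the thread and no gap shows along crop (240,240)–(330,345). I'll unload z a little and level the pitch so the press goes into the thread rather than into ledge friction.

```bash
python3 -m jog '{"claw":[0,0,0,0],"linear":[[0,0,-0.5],[0,0,-0.7],[0,0,-0.7],[0,0,-0.7]],"dr":[[0,0.3,0],[0,0.5,0],[0,0.5,0],[0,0.5,0]]}'|grep -E "pos|force"; python3 go.py 515.5 65.7 73 -18.6;python3 -m jog '{"claw":[0,0,0],"linear":[[1,0,-0.2],[2,0,-0.4],[2,0,-0.4]],"dr":[[0,0,0],[0,0.2,0],[0,0.2,0]]}'|grep -E "force"; python3 go.py 515.5 65.7 73 -18.6
```

```text
ee_pos: [0.5155, 0.0658, 0.0731]
contact_force: [-7.6, 5.1, 4.9]
grip_force: 59.6
lin [0.  0.1 0.1] dr [ 0.04 -0.06  0.11] t 15.0 p [515.5  65.8  73.1] F [-7.6  5.1  4.9] yaw -18.49 w 0.22418619020428834 59.64092552661896
contact_force: [-10.2, 6.1, 3.7]
grip_force: 59.7
lin [-0.1  0.1  0.1] dr [ 0.08 -0.04  0.15] t 15.3 p [515.6  65.7  73.1] F [-10.2   6.1   3.7] yaw -18.45 w 0.22993507973236452 59.698201417922974
```

```bash
python3 -m jog '{"claw":[0,0,0,0,0,0,0,0],"linear":[[0,-1,0],[0,-2.5,0],[0,-2.5,0],[0,-1,0],[0,-1.2,0],[0,-1.2,0],[0,-1.2,0],[0,-1.2,0]],"dr":[[0,0,0],[0,0,0.6],[0,0,0.6],[0,0,-0.6],[0,0,-0.6],[0,0,0],[0,0,0],[0,0,0]]}'|grep -E "pos|force"; python3 go.py 515.5 65.7 73 -18.6; python3 -m jog '{"claw":[0,0,0,0,0,0,0],"linear":[[1,0,0],[1,0,0],[1,0,0],[1,0,0],[1,0,0],[1,0,0],[1,0,0]],"dr":[[0,0,0],[0,0,0],[0,0,0],[0,0,0],[0,0,0],[0,0,0],[0,0,0]]}'|grep -E "force";python3 go.py 515.5 65.7 73 -18.6; python3 -m jog '{"claw":[0,0,0,0,0],"linear":[[0,0,0],[0,0,0],[0,0,0],[0,0,0],[0,0,0]],"dr":[[0,0,0],[0,0,0],[0,0,0],[0,0,0],[0,0,0]]}'|grep -E "force";python3 go.py 515.5 65.7 73 -18.6
```

```text
ee_pos: [0.5156, 0.0658, 0.0731]
contact_force: [-9.3, 3.7, 4.2]
grip_force: 59.9
lin [-0.1  0.1  0.1] dr [ 0.15 -0.03  0.1 ] t 16.1 p [515.6  65.8  73.1] F [-9.3  3.7  4.2] yaw -18.5 w 0.22414086633985603 59.86343264579773
contact_force: [-11.0, 4.7, 6.4]
grip_force: 60.3
lin [-0.2  0.1  0.1] dr [0.15 0.07 0.12] t 16.8 p [515.7  65.8  73.1] F [-11.    4.7   6.4] yaw -18.48 w 0.2241515690329627 60.25133728981018
contact_force: [-11.1, 5.2, 6.6]
grip_force: 60.3
lin [-0.2  0.1  0.1] dr [0.15 0.07 0.11] t 17.3 p [515.7  65.7  73.1] F [-11.1   5.2   6.6] yaw -18.49 w 0.22657542301298647 60.25119602680206
```

```bash
python3 -m jog '{"claw":[0,0,0,0,0,0,0,0,0,0,0,0],"linear":[[1,0,-0.4],[2,0,-0.6],[2,0,-0.6],[2,0,-0.6],[2,0,-0.6],[2,0,-0.6],[2,0,-0.6],[2,0,-0.6],[2,0,-0.6],[2,0,-0.6],[2,0,-0.6],[2,0,-0.6]],"dr":[[0,0,0],[0,0,0],[0,0,0],[0,0,0],[0,0,0],[0,0,0],[0,0,0],[0,0,0],[0,0,0],[0,0,0],[0,0,0],[0,0,0]]}'|grep -E "force";python3 go.py 515.5 65.7 73 -18.6; python3 -m jog '{"claw":[0,0,0,0],"linear":[[-2,0,0],[-4,0,0],[-5.5,0,0.2],[-5.5,0,0.2]],"dr":[[0,0,0],[0,0,0],[0,0,0],[0,0,0]]}'|grep -E "force";python3 go.py 515.5 65.7 73 -18.6
```

```text
contact_force: [-12.3, 5.5, 5.3]
grip_force: 59.8
lin [-0.3  0.1  0.3] dr [0.19 0.28 0.15] t 18.5 p [515.9  65.7  73.3] F [-12.3   5.5   5.3] yaw -18.45 w 0.22909888026980854 59.77551519870758
contact_force: [-5.9, 3.5, -3.5]
grip_force: 58.7
lin [0.1 0.2 0.1] dr [ 0.13 -0.31  0.06] t 18.9 p [515.5  65.9  73.1] F [-5.9  3.5 -3.5] yaw -18.54 w 0.22604879646116385 58.741782903671265
```

```bash
python3 -m jog '{"claw":[0,0,0,0],"linear":[[-1,0,0.4],[-2,-0.5,0.7],[-2,-0.5,0.7],[-2,-0.5,0.7]],"dr":[[0,-0.3,0],[0,-0.3,0],[0,-0.3,0],[0,-0.3,0]]}'|grep -E "force";python3 go.py 515.5 65.7 73 -18.6; python3 - <<'E'
E
```

```text
contact_force: [-5.8, 1.0, 0.2]
grip_force: 59.4
lin [0.1 0.2 0.1] dr [ 0.11 -0.21 -0.02] t 19.3 p [515.4  66.   73.1] F [-5.8  1.   0.2] yaw -18.62 w 0.2199173807285157 59.35010612010956
```

```bash
python3 -m jog '{"claw":[0.3,0.45,0.6,0.7,0.7,0.7],"linear":[[0,0,0],[0,0,0],[0,0,0],[0,0,0],[0,0,0],[0,0,0]],"dr":[[0,0,0],[0,0,0],[0,0,0],[0,0,0],[0,0,0],[0,0,0]]}';python3 go.py 515.5 65.7 73 -18.6
```

```text
clock: 19.9
ee_pos: [0.5176, 0.0667, 0.0735]
ee_rot: [[0.948, -0.319, 0.007], [-0.319, -0.948, -0.002], [0.008, -0.0, -1.0]]
contact_force: [-0.6, 0.0, -0.6]
gripper_width: 0.699
grip_force: 0.0
lin [-1.7  1.6  0.5] dr [-0.01 -0.44  0.01] t 19.9 p [517.6  66.7  73.5] F [-0.6  0.  -0.6] yaw -18.59 w 0.6993551379642112 0.0
```

```bash
python3 -m jog '{"claw":[0.7,0.7,0.7,0.7,0.7,0.7,0.7,0.7,0.7,0.7,0.7,0.7],"linear":[[0,0,-10],[0,0,-35],[0,0,-65],[0,0,-100],[0,10,-130],[0,45,-130],[0,85,-130],[0,130,-130],[0,175,-130],[0,200,-130],[0,200,-130],[0,200,-130]],"dr":[[0,0,0],[0,0,0],[0,0,0],[0,0,0],[0,0,0],[0,0,0],[0,0,0],[0,0,0],[0,0,0],[0,0,0],[0,0,0],[0,0,0]]}'|grep -E "pos|force"
python3 - <<'E'
from cell import camera
from h import *
o=[]
for n,b,k in(("top",(205,310,200,335),3.5),("scene",(170,235,275,345),5.5)):
    c=camera(n);np.savez(n+"6.npz",**c)
    o.append(cv2.convertScaleAbs(cv2.resize(c["img"][b[0]:b[1],b[2]:b[3],::-1],None,fx=k,fy=k,interpolation=cv2.INTER_CUBIC),alpha=1.8))
h=max(a.shape[0] for a in o);o=[cv2.copyMakeBorder(a,0,h-a.shape[0],0,0,0) for a in o]
im=np.hstack(o);print(im.shape);cv2.imwrite("pics/z6.png",im[:600,:900] if im.shape[1]<=800 else cv2.resize(im,(800,int(im.shape[0]*800/im.shape[1]))))
c=load("top6");hsv=cv2.cvtColor(cv2.GaussianBlur(c["img"],(3,3),.6),cv2.COLOR_RGB2HSV).astype(int);H,S,V=hsv[...,0],hsv[...,1],hsv[...,2]
O=np.array([562.4,55.4]);a=np.radians(-18.6);ex=np.array([np.cos(a),np.sin(a)]);ey=np.array([-ex[1],ex[0]])
m=((S<90)&(V<75));g=np.zeros_like(m);
P=proj(c,np.r_[O-75*ex,36]/1000)[0];Q=proj(c,np.r_[O-47*ex-5.4*ey,73+16]/1000)[0];print(P,Q)
g[230:290,225:305]=m[230:290,225:305];r,w,k=rect(c,g,.044);d=w-O;print("plate",r,"cradle x",(d@ex).min(),(d@ex).max(),"y",(d@ey).min(),(d@ey).max())
E
```

```text
ee_pos: [0.4526, -0.1228, 0.204]
contact_force: [0.6, 0.7, -0.0]
grip_force: 0.0
(368, 857, 3)
[260.75813788 274.51298657] [266.6959956  261.30512124]
plate ((532.54833984375, 39.371803283691406), (91.14557647705078, 77.84902954101562), 70.92347717285156) cradle x -62.083549977747715 15.691449520104685 y -70.38570506908043 21.028382269876914
```

View pics/z6.png

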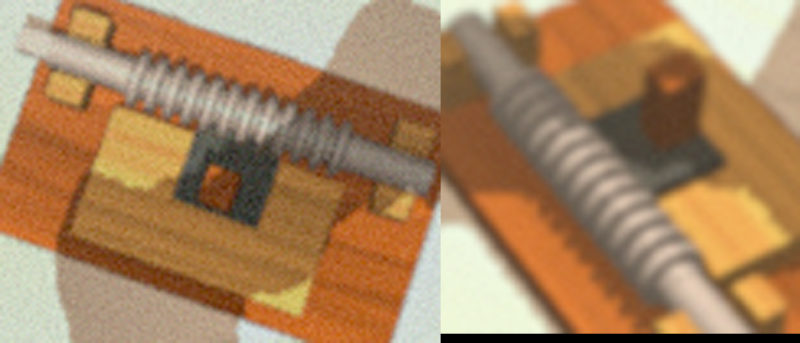

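The leaf sits in the thread on the ledge; its plate covers (175–280, 130–225) in the left crop. I'll check its squareness numerically.

```bash
python3 - <<'E'
from h import *
c=load("top6");O=np.array([562.4,55.4]);a=np.radians(-18.6);ex=np.array([np.cos(a),np.sin(a)]);ey=np.array([-ex[1],ex[0]])
S=cv2.cvtColor(c["img"],cv2.COLOR_RGB2HSV)[...,1].astype(np.float32)
xs=np.arange(-80,-20,.5);ys=np.arange(-50,40,.5);X,Y=np.meshgrid(xs,ys)
P=np.c_[(O+X.reshape(-1,1)*ex+Y.reshape(-1,1)*ey),np.full(X.size,44)]/1000
p=proj(c,P).astype(np.float32).reshape(*X.shape,2);I=cv2.GaussianBlur(cv2.remap(S,p[...,0],p[...,1],cv2.INTER_LINEAR),(0,0),2)
def cross(v,t,th=100): # first fall below th
    i=np.argmax(v<th);return t[i]
b=[(y,cross(I[j],xs)) for j,y in enumerate(ys) if -30<y<20]
b=np.array(b);print(np.round(b[::8],1).tolist());k=(b[:,1]<-55)&(b[:,1]>-70);q=b[k];f=np.polyfit(q[:,0],q[:,1],1);r=q[:,1]-np.polyval(f,q[:,0]);q=q[abs(r)<1.5];f=np.polyfit(q[:,0],q[:,1],1);print("back edge slope deg",np.degrees(np.arctan(f[0])),"x at -5.4",np.polyval(f,-5.4),len(q))
for lo,hi in((-40,-24),(-60,-40)):
    v=[(cross(I[:,i],ys),cross(I[::-1,i],ys[::-1])) for i,x in enumerate(xs) if lo<x<hi];print(lo,hi,"y sides",np.median(v,0))
E
```

```text
[[-29.5, -62.5], [-25.5, -62.5], [-21.5, -62.5], [-17.5, -63.0], [-13.5, -35.0], [-9.5, -34.5], [-5.5, -34.5], [-1.5, -34.0], [2.5, -34.0], [6.5, -62.0], [10.5, -63.0], [14.5, -62.0], [18.5, -62.5]]
back edge slope deg 0.4978822345747237 x at -5.4 -62.48247082713969 59
-40 -24 y sides [-32.5  21.5]
-60 -40 y sides [-32.5  21.5]
```

```bash
python3 -c "
from cell import ticket
print(ticket.hand_in())"
```

```text
the job is handed in; nothing more can be done
None
```

The four-big-toothed leaf is seated in the spindle thread, released and handed in: the last pictures show it fully home within about 1 mm, square within about 0.5° and flat by eye, pressed for over 1 s at about 12–13 N, with the fine-toothed leaf, mill and jar untouched.

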